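# Swap the cutting die: stow the used one, fetch the spare from under the flap

## Task

Change over the cutting dies: first lift the used die out of the low wooden rest, slide it fully home into the grey close-fitting sleeve and let go of it. Then swing the flap of the plywood box up so that it stands open by itself, draw out the spare die hidden beneath and hold it up, upright and still, with its lower edge at least 6 cm above the box's rim. Finish while still holding it in the air, leave the flap open, and do not disturb the other things on the bench.

Things in the scene. Friction and masses are not known exactly. Their poses are not given: they have to be found in the camera images.
- used_die: used die, marked with a steel rectangle: plywood plate 12 mm thick: body 64 wide (x) x 50 high, above it, centred, a grip tab 30 wide x 38 high, 88 tall in all; 60 to 130 g. Origin: centre of its underside; x along its width, y through its thickness, z up. Starts upright in the rest, underside 10 mm above the table
- rest: low wooden block, 120 (x) x 70 (y) x 35 mm high, fixed, with a slot 68 (x) x 16 (y) mm, 25 deep, floor 10 mm above the table. Origin: centre of its underside; the slot is centred and runs along x
- sleeve: grey sleeve, fixed: 88 (x) x 35 (y) x 55 mm high on a foot 110 x 75 x 6, open on top; centred slot along x, 70 x 15 mm, floor 10 mm above the table; its top 4 mm flare out at 45 degrees. Origin: centre of its underside. A die fully home stands on the floor, its shoulders (top of the body) 5 mm above the sleeve; either way round
- sleeve_mouth (a point): centre of the sleeve's mouth, 55 mm above the table; axes as the sleeve's
- box: plywood die box, fixed, 112 (x) x 166 (y) x 98 mm high, walls and floor 6 mm, covered by the flap. Inside, the spare die stands on the middle line between two strips on the floor (along x, 20 high, 15 apart); above them 71 mm is free either side of it. Origin: centre of its underside; x points from the front (tab side) to the hinge side
- flap (a joint): angle of the flap: 0 lies shut, about 1.57 stands upright, stop at 2.0; opens upwards about the hinge along the box's back (+x) rim; starts at 0 to 0.12. The stiff hinge holds it wherever it is left (1 to 3 N at the tab moves it). The flap is 114 x 166 x 8 mm, 150 g
- flap_hinge (a point): point of the flap on the hinge side, on the box's middle line: the flap's mid-thickness, 56 mm behind the box's centre and 103 mm above the table when shut; the hinge axis passes 5 mm below it, along the box's y, at a height of 98 mm
- flap_tab (a point): grip point of the flat steel tab that sticks out beyond the flap's front edge: tab 24 mm wide (box's y), 8 thick, 41 long beyond the edge; this point is 26 mm beyond the edge, 140 mm from the hinge, 103 mm above the table when shut. Nothing stands under the tab. Pinch its sides from above, or hook it from beneath
- spare_die: spare, with a steel circle: plywood plate 12 mm thick: body 64 wide (x) x 50 high, above it, centred, a grip tab 30 wide x 38 high, 88 tall in all; 60 to 130 g. Origin: centre of its underside; x along its width, y through its thickness, z up. Stands in the box, hidden by the flap: underside 6 mm above the table, tab's top 4 mm below the rim, x along the box's x, within 10 mm of the middle
- tub: bystander, loose, to be left alone: green plastic tub, 90 mm across, 75 high. Origin: centre of its underside
- clear_tub: bystander, loose, to be left alone: white plastic bowl, 100 mm across, 50 high. Origin: centre of its underside
- pumpkin: bystander, loose, to be left alone: orange card pumpkin with a loop handle, about 106 mm across, 132 high. Origin: centre of its underside
- glue_jar: bystander, loose, to be left alone: amber jar with black lid, 68 mm across, 80 high. Origin: centre of its underside
- tape: bystander, loose, to be left alone: empty tape ring of cardboard, 72 mm across, 20 high. Origin: centre of its underside
- marker: bystander, loose, to be left alone: white marker pen lying flat, 125 x 16 x 14 mm. Origin: centre of its underside
- screwdriver: bystander, loose, to be left alone: screwdriver lying flat on the table. Origin: on its handle's line, near the table
- discs: bystander, loose, to be left alone: stack of cardboard discs, 48 mm across, 16 high. Origin: centre of its underside
There are look-alikes about, which are no part of the job. Leave any black look-alike of the used_die alone.

How it is judged:
On the way, in this order (a step that is already met when the one before it is completed fails the run):
1. the used die is fully home in the sleeve and let go (horizontal distance between used_die and sleeve below 0.005 m and z of used_die in the frame of sleeve below 0.0135 m and angle between used_die's own z axis and vertical below 0.1 rad and contact force between the fingers and used_die below 0.05 N), for 0.2 s.
2. the flap is swung up and open (value of joint flap above 1.2 rad), for 0.2 s.
3. the spare die is drawn out of the box in the fingers (contact force between the fingers and spare_die above 0.5 N and contact force between spare_die and box below 0.05 N and height (world z) of spare_die above 0.11 m), for 0.2 s.
At the end, for the whole second after the job is handed in: Spare die held still in the fingers, upright within 0.2 rad, underside over 148 mm above the table, clear of box and flap; flap open beyond 1.2 rad; used die let go in the sleeve, within 5 mm of its centre and 3.5 of the slot's floor, upright within 0.1 rad (all of step 1 and value of joint flap above 1.2 rad and contact force between the fingers and spare_die above 0.5 N and contact force between spare_die and box below 0.05 N and height (world z) of spare_die above 0.148 m and angle between spare_die's own z axis and vertical below 0.2 rad and linear speed of spare_die below 0.03 m/s); the arm keeps its last pose, push and grip.
It fails at once if a bystander is shoved more than 40 mm or knocked over (distance of any of tub, clear_tub, pumpkin, glue_jar, tape, marker, screwdriver, discs from where it was at the start of the episode above 0.04 m or angle between any of tub, clear_tub, pumpkin, glue_jar, tape, discs's own z axis and vertical above 0.6 rad).
It also fails if it takes over 72 s, if anything falls off the work surface, if the arm or the gripper's body presses on something with over 40 N, if the wrist force passes 120 N, or if a joint passes its speed limit or range.

## Robot

A 6-joint arm with a two-finger parallel gripper is mounted at the origin on the work surface. World frame = base frame: x ahead of the robot, y to its left, z up, the work surface at z = 0. Lengths are in m, angles in rad, forces in N, time in s.
With the tool pointing down it reaches from about 0.275 to 0.725 m from the base axis. Payload 5.6 kg.
Tool frame: the origin (TCP) lies midway between the tips of the shut fingers; the grasp point (between the pads) lies 19 mm behind it; z points along the fingers, y is the line along which they close (so a half turn about z gives the same grasp; the last joint's range is limited). The gripper opens to 85 mm and grips with 20 to 120 N. Pads are 22 mm wide; open, the fingers measure 114 mm over their backs; the gripper's body (76 mm by 85 mm) begins 54 mm behind the grasp point. The pads swing forward as they close: fully open they stand 13 mm farther back than shut.
Start: joints at [1.524, 0.255, 0.108, 0, -1.424, -0.285], TCP at [0.179, 0.52, 0.231] pointing down, gripper open.
Joint ranges: [-2.95, 2.95], [-1.21, 1.97], [-1.09, 1.5], [-2.87, 1.71], [-2.94, -0.07], [-3.05, 3.05]. Speed limits (rad/s): [2.57, 2.57, 3.14, 3.14, 3.14, 3.14].

## Interface

Orientations are given as [roll, pitch, yaw] about the fixed x, y, z axes, in that order (R = Rz(yaw) Ry(pitch) Rx(roll)).
In Python, from workcell import arm, capture gives the robot as it stands. The module is installed in compiled form; this text tells all that it offers. Calls block until the motion is done:
- arm.move_ptp(position, orientation): joint-space move of the TCP to a pose.
- arm.move_linear(position, attitude=None, max_speed=0.15, guard=None): straight line of the TCP; attitude=None keeps the orientation; max_speed is the mean speed in m/s. With guard (N) it stops when the force on the tool has changed by that much, and returns True; else False.
- arm.move_joints(angles): joint-space move.
- arm.open_jaws() and arm.clamp(grip_force=None): open the fingers fully, or close them until they stop; grip_force is the grip in N (None keeps the last).
- arm.dwell(seconds).
- arm.ik(position, orientation): joint angles nearest the present ones, or None.
- arm.observe(): the state.
- capture(name): name is "scene" or "top"; returns a dict with "pixels" (420x560x3 uint8, red, green, blue), "vfov" (degrees; the focal length in pixels is half the picture's height over the tangent of half this angle, whatever the lens; pixels are square), "cx", "cy" (the principal point, pixels), "xyz" and "orientation" of the camera in the world. Camera axes: x right, y up, looking along -z (the intrinsics and any distortion apply to the point x, -y, -z); pixel columns grow to the right and rows downward; lengths in m; the calibration is good to about 2 mm. A picture is of the moment at which its call begins. There is no depth.
A pose or a line that the arm cannot do raises arm.PlanningError and nothing moves.
- arm.finish_job(): hands the job in; it is judged then, once.
The state is a dict: "clock": time; "joint_pos": joint angles; "qvel": joint speeds; "tau": joint torques, N m; "eef_pos": TCP position; "orientation": TCP orientation; "contact_force": force on the tool from outside, world axes, zero at the start; "wrist_torque": the same for the moment, N m; "gripper_width": finger opening in m; "grasp_force": force on a finger pad.
Only numpy, scipy, OpenCV 4.12 (cv2) and the standard library are available. Lean on these libraries where they do the work, as an engineer would, in place of code of your own. Each camera call takes 0.05 s, during which the arm holds its last target. There are 200 camera calls.

## Working session

There is one attempt and no reset: what is moved stays moved. The work goes in short steps, each a Python script; the robot and the scene stay as the last script left them, time stands still between calls to the robot, and variables do not carry over. Pictures are saved under pics/ and viewed, at most 10 in all, crops included, and the job is handed in when it is done.

```bash
mkdir -p pics
cat > h.py <<'E'
import numpy as np, cv2
from workcell import arm, capture
from scipy.spatial.transform import Rotation as R
def snap(cam,name,crop=None,scale=1):
    c=capture(cam); im=cv2.cvtColor(c['pixels'],cv2.COLOR_RGB2BGR)
    cv2.imwrite(f'pics/{name}_raw.png',im)
    if crop: im=im[crop[1]:crop[3],crop[0]:crop[2]]
    if scale!=1: im=cv2.resize(im,None,fx=scale,fy=scale,interpolation=cv2.INTER_CUBIC)
    cv2.imwrite(f'pics/{name}.png',im); return c
def rot(c): return R.from_euler('xyz',c['orientation']).as_matrix()
def foc(c): return 210/np.tan(np.radians(c['vfov'])/2)
def p2w(c,u,v,z):
    f=foc(c); d=rot(c)@np.array([(u-c['cx'])/f,-(v-c['cy'])/f,-1]); o=np.array(c['xyz'])
    return o+d*(z-o[2])/d[2]
def w2p(c,p):
    q=rot(c).T@(np.array(p)-np.array(c['xyz'])); f=foc(c)
    return np.array([c['cx']-f*q[0]/q[2], c['cy']+f*q[1]/q[2]])
E
python3 - <<'E'
from h import *
for n in ('scene','top'):
    c=snap(n,n,scale=1.42); print({k:v for k,v in c.items() if k!='pixels'})
E
```

```text
{'vfov': 53.569884877442504, 'cx': 280.3101859674282, 'cy': 210.80380216676537, 'xyz': array([ 0.83985847, -0.57959739,  0.80728965]), 'orientation': array([0.65311576, 0.01848289, 0.5042304 ])}
{'vfov': 45.64556464446837, 'cx': 278.13653837275166, 'cy': 213.2908177613466, 'xyz': array([ 0.40907729, -0.09276366,  1.28505857]), 'orientation': array([ 0.10297051,  0.00585128, -1.56826544])}
```

View pics/scene.png

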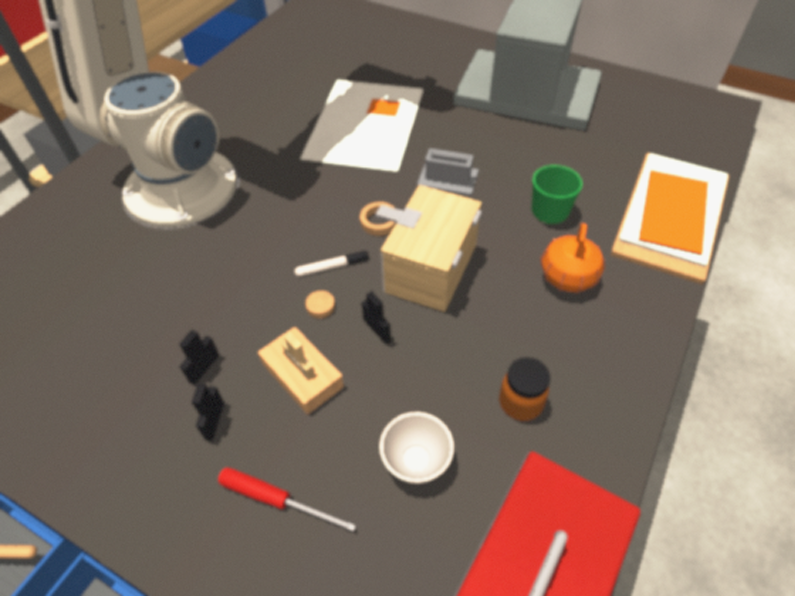

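View pics/top.png

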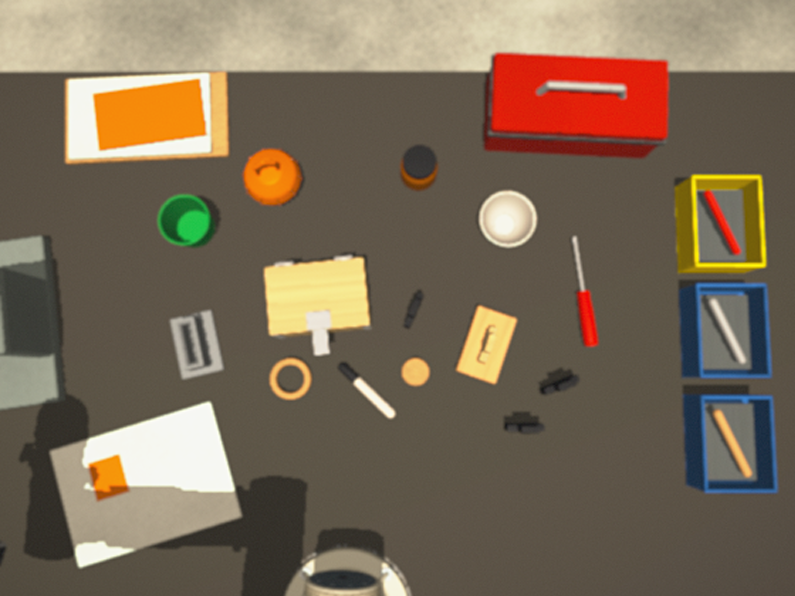

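The scene view shows the box (430,245), the sleeve behind it (448,170) and the rest with the used die (300,368); black look-alikes at (375,315), (198,355) and (208,410). In the top view the sleeve is at (196,344), the box at (318,297) with its tab towards the robot (319,335), and the rest at (487,344).

Run:
```python
from h import *
c=capture('top'); s=capture('scene'); im=cv2.cvtColor(c['pixels'],cv2.COLOR_RGB2BGR); i2=cv2.cvtColor(s['pixels'],cv2.COLOR_RGB2BGR)
for p in ([0,0,0],[.179,.52,.231]): print(w2p(c,p),w2p(s,p))
a=cv2.resize(im[170:280,110:270],None,fx=5,fy=5,interpolation=cv2.INTER_CUBIC)
b=cv2.resize(im[205:280,310:375],None,fx=8,fy=8,interpolation=cv2.INTER_CUBIC)
d=cv2.resize(i2[95:300,170:350],None,fx=3,fy=3,interpolation=cv2.INTER_CUBIC)
cv2.imwrite('pics/a.png',a);cv2.imwrite('pics/b.png',b);cv2.imwrite('pics/d.png',d[:600])
o=arm.observe(); print(o['eef_pos'],o['orientation'],o['gripper_width'],o['clock'])
```

```text
[243.32442644 430.69802867] [128.00450293 131.35335496]
[-16.44169139 376.32104677] [267.97125455 -13.61895959]
[0.17902193 0.51973853 0.23073378] [ 3.14042103e+00 -9.68470681e-05 -3.31777276e-01] 0.08534813818236117 0.2
```

View pics/a.png

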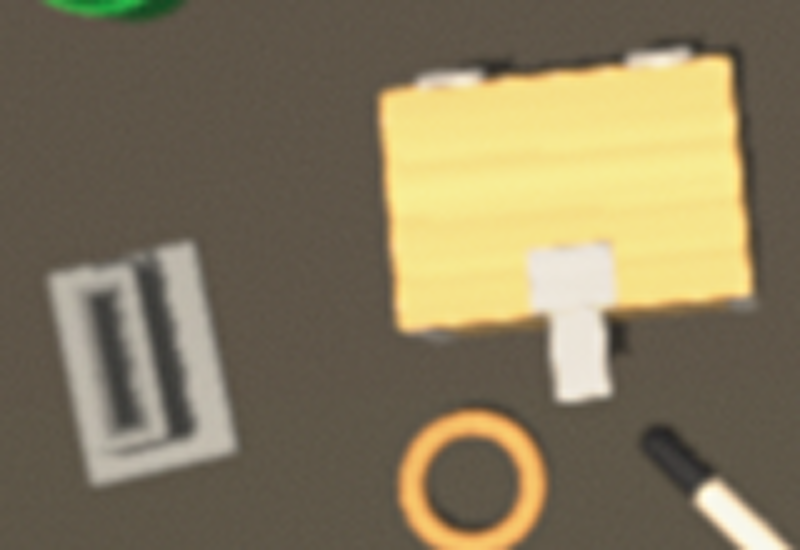

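View pics/b.png

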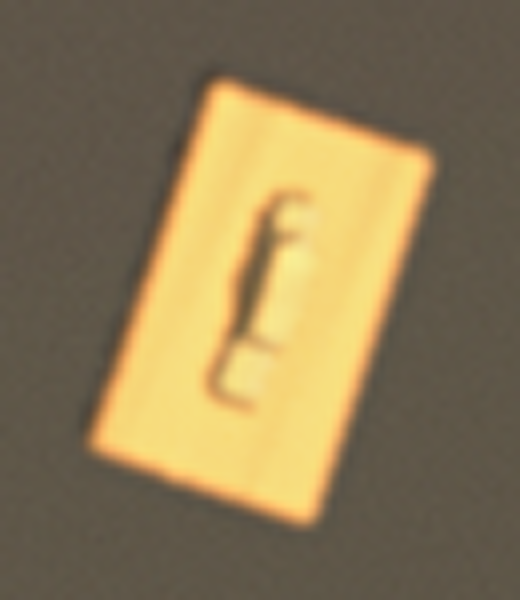

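View pics/d.png

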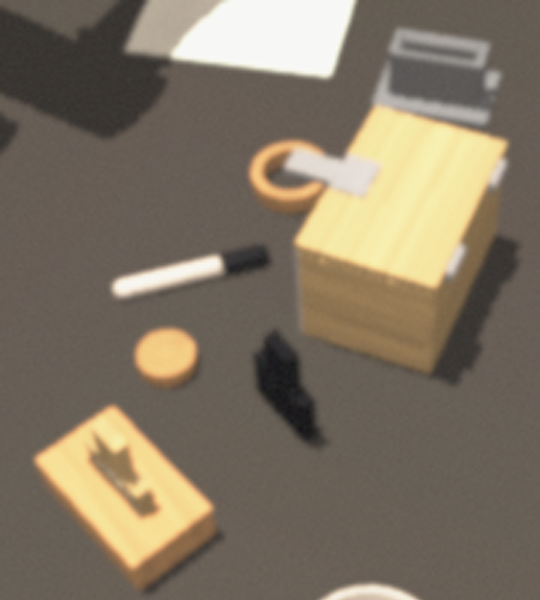

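Run:
```python
from h import *
c=capture('top'); s=capture('scene')
def P(cam,pts,sc,off,z): return np.array([p2w(cam,(U+.5)/sc-.5+off[0],(V+.5)/sc-.5+off[1],z)[:2] for U,V in pts])
def rep(n,q):
    print(n,'centre',q.mean(0).round(4),'sides',np.linalg.norm(q-np.roll(q,-1,0),axis=1).round(4),'ang',[round(float(np.degrees(np.arctan2(*(np.roll(q,-1,0)-q)[i][::-1]))),1) for i in range(len(q))])
rep('foot',P(c,[(48,272),(195,240),(238,452),(92,487)],5,(110,170),.006))
rep('flap',P(c,[(380,92),(732,55),(752,298),(398,332)],5,(110,170),.107))
rep('rest',P(c,[(215,78),(436,155),(312,528),(90,450)],8,(310,205),.035))
rep('tab',P(c,[(549,310),(606,305),(611,396),(558,402)],5,(110,170),.107))
rep('slot',P(c,[(86,292),(112,288),(143,428),(112,434)],5,(110,170),.055))
rep('dietab',P(c,[(275,240),(312,232),(285,348),(245,338)],8,(310,205),.098))
rep('rest_s',P(s,[(113,405),(214,510),(137,572),(34,461)],3,(170,95),.035))
rep('sleeve_s',P(s,[(395,28),(490,42),(486,70),(390,56)],3,(170,95),.055))
rep('flap_s',P(s,[(380,106),(508,146),(436,288),(296,242)],3,(170,95),.107))
rep('dieshoulder',P(c,[(275,195),(320,205),(260,408),(213,385)],8,(310,205),.060))
for n,p in(('tape',(473,483)),('penTip',(660,435))): print(n,P(c,[p],5,(110,170),.015))
print('disc',p2w(c,415/1.42,372/1.42,.016),'black',p2w(c,413/1.42,308/1.42,.03), 'tub',p2w(c,185/1.42,218/1.42,.075))
```

```text
foot centre [0.4664 0.2738] sides [0.0772 0.1117 0.0763 0.1132] ang [-77.5, -167.0, 103.6, 13.5]
flap centre [0.5424 0.0463] sides [0.169  0.1168 0.1682 0.1152] ang [-83.8, -174.9, 95.6, 5.5]
rest centre [ 0.4656 -0.2463] sides [0.0732 0.1232 0.0729 0.1233] ang [-109.3, 160.9, 70.8, -18.9]
tab centre [0.4666 0.0379] sides [0.0271 0.0431 0.0251 0.0437] ang [-84.9, -176.2, 96.6, 6.4]
slot centre [0.4651 0.2746] sides [0.013  0.0712 0.0155 0.0716] ang [-81.1, -165.7, 101.1, 12.2]
dietab centre [ 0.4665 -0.2433] sides [0.0113 0.0355 0.0122 0.0305] ang [-77.7, 166.3, 76.1, -17.6]
rest_s centre [ 0.469  -0.2484] sides [0.123  0.0697 0.124  0.0722] ang [-19.4, -107.2, 161.7, 71.9]
sleeve_s centre [0.4689 0.2713] sides [0.0906 0.04   0.0896 0.0408] ang [14.5, -70.7, -165.0, 110.6]
flap_s centre [0.5462 0.0451] sides [0.1132 0.162  0.1136 0.165 ] ang [2.9, -84.9, -175.6, 94.9]
dieshoulder centre [ 0.4657 -0.2444] sides [0.0141 0.0651 0.0159 0.0615] ang [-102.5, 162.9, 64.0, -18.6]
tape [[0.40520042 0.10195664]]
penTip [[0.42966142 0.00741758]]
disc [ 0.41641195 -0.12104709  0.016     ] black [ 0.52964531 -0.11722019  0.03      ] tub [0.68198241 0.2806253  0.075     ]
```

Run:
```python
from h import *
yaw=np.radians(-18.7); o=[np.pi,0,yaw]
arm.move_ptp([.467,-.246,.20],o)
print(arm.move_linear([.467,-.246,.062],max_speed=.12,guard=15), arm.observe()['eef_pos'])
arm.clamp(30); s=arm.observe()
print(s['gripper_width'],s['grasp_force'],s['contact_force'],s['wrist_torque'],s['eef_pos'])
print(arm.move_linear([.467,-.246,.25],max_speed=.1)); s=arm.observe()
print(s['gripper_width'],s['contact_force'],s['clock'])
arm.move_ptp([.467,.273,.22],[np.pi,0,np.radians(13.5)])
c=snap('scene','carry',(200,0,400,150),4); print(arm.observe()['eef_pos'],arm.observe()['clock'])
```

```text
False [ 0.46756186 -0.24617714  0.06272358]
0.01170355488342216 35.650572180747986 [-0.7945738   0.05961322  0.59252762] [ 0.03970386  0.01250757 -0.04475535] [ 0.46702198 -0.24598272  0.06200747]
False
0.011448119471894976 [ 0.26434005  0.10091264 -1.88901064] 7.175
[0.46744499 0.2721716  0.2201293 ] 9.1083
```

View pics/carry.png

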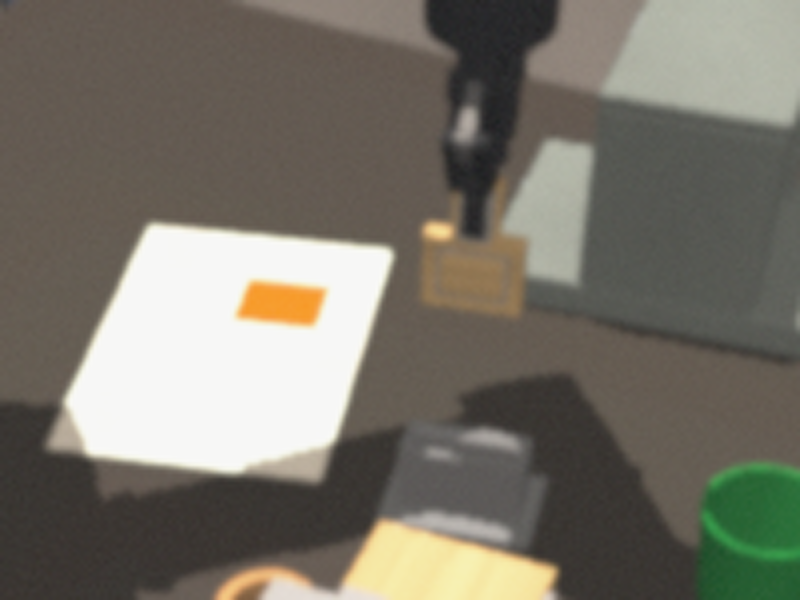

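The used die (steel rectangle) is held upright, its bottom edge running from (420,303) to (522,315) in the crop, above the sleeve. I compare that with the sleeve in the same camera and insert.

Run:
```python
from h import *
s=capture('scene')
ax=np.array([np.cos(np.radians(13.5)),np.sin(np.radians(13.5))]); ay=np.array([-ax[1],ax[0]])
m=p2w(s,(471+.5)/4-.5+200,(309+.5)/4-.5,.168)[:2]   # front face bottom centre
tcp=np.array(arm.observe()['eef_pos'])[:2]
d=m-tcp; print('die rel tcp x,y (expect 0,-6):',d@ax*1e3,d@ay*1e3)
print(arm.move_linear([.467,.273,.125],max_speed=.1))
b=arm.move_linear([.467,.273,.0615],max_speed=.03,guard=8); o=arm.observe()
print(b,o['eef_pos'],o['contact_force'],o['wrist_torque'],o['gripper_width'],o['clock'])
```

```text
die rel tcp x,y (expect 0,-6): -0.6706643054790041 -6.434491852979209
False
False [0.46710947 0.27311913 0.0619961 ] [-2.63903429 -0.81805585  5.39213045] [0.05544342 0.95899313 0.06167405] 0.01170025597410702 12.525
```

Run:
```python
from h import *
arm.move_linear([.467,.273,.0605],max_speed=.02,guard=15); o=arm.observe(); print(o['eef_pos'],o['contact_force'])
arm.open_jaws(); arm.move_linear([.467,.273,.25],max_speed=.2)
arm.move_ptp([.36,.12,.27],[np.pi,0,np.radians(5.2)])
s=capture('scene');t=capture('top')
A=cv2.resize(cv2.cvtColor(s['pixels'],cv2.COLOR_RGB2BGR)[60:185,270:370],None,fx=4,fy=4,interpolation=cv2.INTER_CUBIC)
B=cv2.resize(cv2.cvtColor(t['pixels'],cv2.COLOR_RGB2BGR)[205:280,110:175],None,fx=6,fy=500/75,interpolation=cv2.INTER_CUBIC)
cv2.imwrite('pics/ins.png',np.hstack([A,B])); print(arm.observe()['clock'])
```

```text
[0.46718894 0.27313601 0.06197719] [-5.60289796 -0.86238523 12.42008816]
15.4583
```

View pics/ins.png

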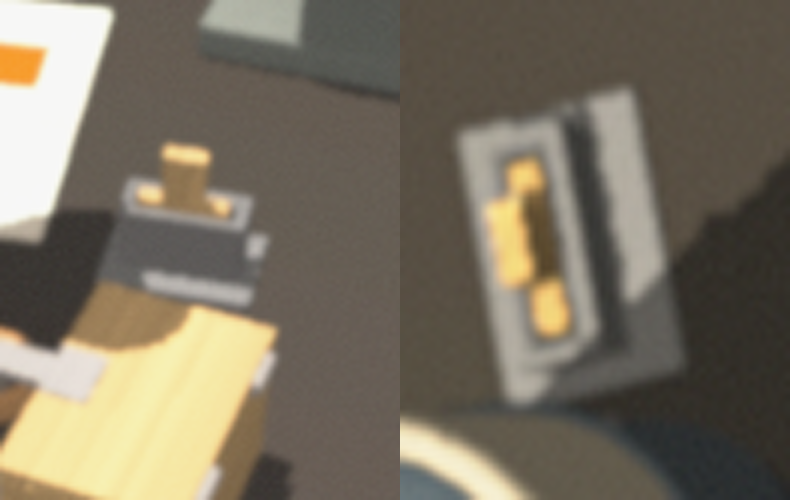

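The die sits in the slot with its shoulders just above the sleeve, and the vertical stop at the same TCP height as in the rest confirms it is home. Next I pinch the flap's tab and swing it along an arc.

Run:
```python
from h import *
yaw=np.radians(5.2); o=[np.pi,0,yaw]; ux=np.array([np.cos(yaw),np.sin(yaw),0])
H=np.array([.6013,.051,.098])
def tcp(th,r=.143,h=.009): # grip point on the circle, tool down
    a,b=-r*np.cos(th)+h*np.sin(th), r*np.sin(th)+h*np.cos(th)
    return H+ux*a+np.array([0,0,b-.017])
p=tcp(0); arm.move_ptp(p+[0,0,.1],o)
print(arm.move_linear(p,max_speed=.1,guard=10)); f=arm.observe()
arm.clamp(20); s=arm.observe(); print(s['gripper_width'],s['grasp_force'],s['contact_force'],s['eef_pos'])
if .018<s['gripper_width']<.03:
    for th in np.linspace(0,1.85,15)[1:]:
        b=arm.move_linear(tcp(th),max_speed=.1,guard=30); s=arm.observe()
        print(round(th,2),b,s['contact_force'].round(1),round(s['gripper_width'],4))
        if b: break
print(arm.observe()['clock'])
```

```text
False
0.02371067365628093 24.32851105928421 [-0.5793705   2.14984968  1.1152201 ] [0.45889178 0.03841463 0.09000644]
0.13 False [-1.6  4.   0.7] 0.0231
0.26 False [-2.7  4.9  0.7] 0.0233
0.4 False [-1.8  5.5  0.7] 0.0237
0.53 False [-4.1  4.9  1.5] 0.0237
0.66 False [-3.1  5.5  2.4] 0.0234
0.79 False [-2.2  6.2  2.1] 0.0235
0.92 False [-2.   6.6  1.7] 0.0233
1.06 False [-2.2  7.   2.1] 0.0234
1.19 False [-1.5  7.5  1.3] 0.0234
1.32 False [-1.3  8.9  0.5] 0.023
1.45 False [-1.2  8.3  2. ] 0.0239
1.59 False [-1.5  9.2  1.6] 0.0233
1.72 False [-1.2 10.4  2.9] 0.0233
1.85 False [ 0.4 11.1  3.1] 0.0231
22.6333
```

Run:
```python
from h import *
o=[np.pi,0,np.radians(5.2)]
arm.open_jaws(); p=np.array(arm.observe()['eef_pos']); arm.move_linear(p+[0,0,.09],max_speed=.2)
arm.move_ptp([.36,-.2,.30],o)
c=snap('top','open',(160,150,290,250),6); print(arm.observe()['clock'])
```

```text
25.3417
```

View pics/open.png

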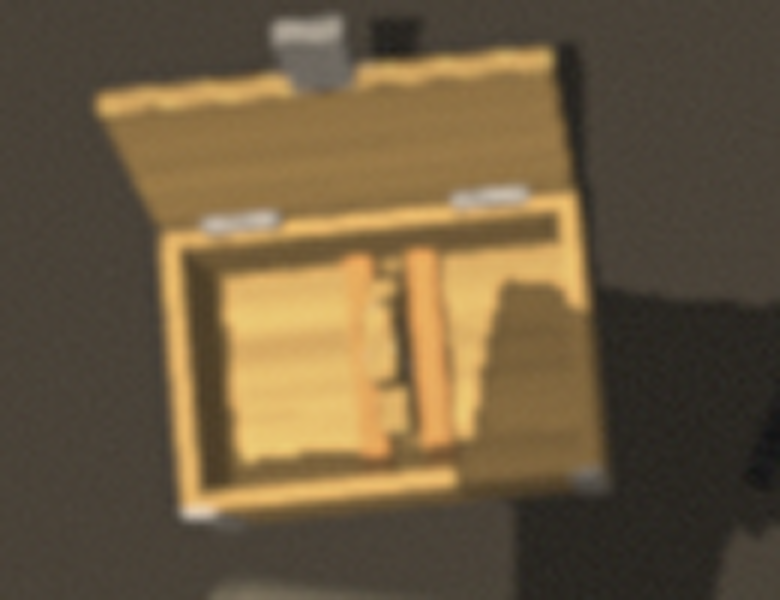

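The flap stands open at the top of the crop. The spare die stands between the orange strips, with its tab top around (379,340) and shoulders from about (391,275) to (397,433).

Run:
```python
from h import *
c=capture('top')
def P(U,V,z): return p2w(c,(U+.5)/6-.5+160,(V+.5)/6-.5+150,z)[:2].round(4)
print('tabtop',P(379,340,.094),P(380,298,.094),P(378,383,.094))
print('shoulders',P(391,275,.056),P(397,433,.056))
q=np.array([P(*p,.098) for p in ((162,240),(576,196),(605,488),(183,512))]); print('rim',q.mean(0),np.linalg.norm(q-np.roll(q,-1,0),axis=1))
```

```text
tabtop [0.5489 0.0477] [0.5659 0.0476] [0.5316 0.0479]
shoulders [0.5805 0.0476] [0.5148 0.0443]
rim [0.541075 0.046175] [0.16689533 0.11805304 0.16789214 0.10962345]
```

Run:
```python
from h import *
x,y=.5485,.0465; o=[np.pi,0,np.radians(5)]
arm.move_ptp([x,y,.23],o)
print(arm.move_linear([x,y,.060],max_speed=.1,guard=10), arm.observe()['eef_pos'])
arm.clamp(35); s=arm.observe(); print(s['gripper_width'],s['grasp_force'],s['contact_force'])
if s['gripper_width']>.009:
    print(arm.move_linear([x,y,.285],max_speed=.08,guard=25)); arm.dwell(.5)
s=arm.observe(); print(s['gripper_width'],s['grasp_force'],s['contact_force'],s['eef_pos'],s['clock'])
snap('scene','held',(200,0,400,150),4)
```

```text
False [0.54886328 0.04658396 0.06053382]
0.011412396039683137 39.44932043552399 [-0.53655348  1.1810777  -0.28901462]
False
0.011877272891107371 39.3980598449707 [-0.44311145 -1.06920004 -0.51002014] [0.54849639 0.04651275 0.28500514] 32.575
```

View pics/held.png

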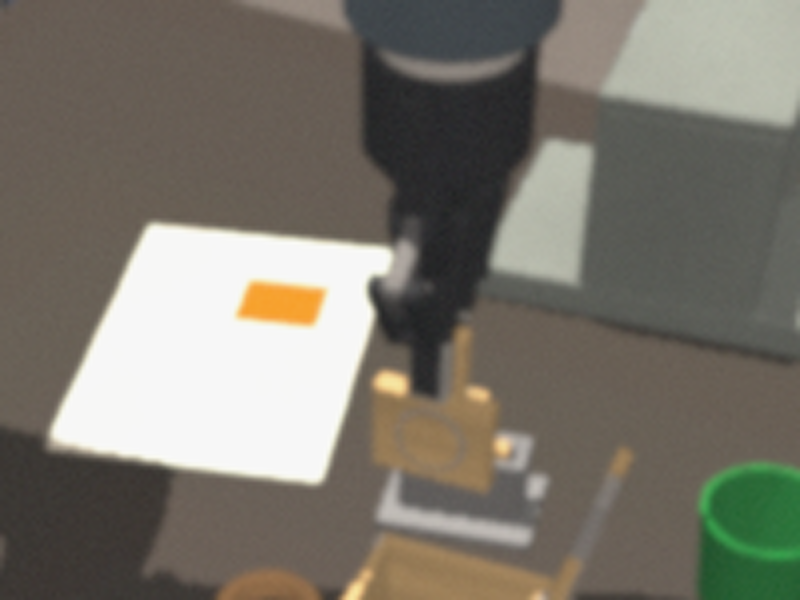

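The spare die (circle) is held in the air at (435,440), its bottom edge running from (372,462) to (490,490). The flap is open and the sleeve is in view. I check the tilt, then hand in.

Run:
```python
from h import *
s=capture('scene'); t=np.array(arm.observe()['eef_pos']); y=np.radians(5); ux=np.array([np.cos(y),np.sin(y),0]); uy=np.array([-ux[1],ux[0],0])
g=t+[0,0,.019]
best=[]
for tilt in np.radians(np.arange(-12,13,3)):
    a=np.cos(tilt)*ux+np.sin(tilt)*np.array([0,0,1]); b=-np.sin(tilt)*ux+np.cos(tilt)*np.array([0,0,1])
    e=[(w2p(s,g+a*q-b*.073-uy*.006)-[200,0])*4 for q in(-.032,.032)]
    print(round(np.degrees(tilt)),e[0].round(),e[1].round(),round(np.degrees(np.arctan2(*(e[1]-e[0])[::-1])),1))
```

```text
-12 [346. 440.] [456. 490.] 24.5
-9 [352. 445.] [463. 491.] 22.2
-6 [358. 450.] [470. 491.] 19.9
-3 [364. 455.] [478. 491.] 17.6
0 [371. 459.] [485. 490.] 15.3
3 [378. 464.] [492. 490.] 12.9
6 [385. 467.] [499. 488.] 10.4
9 [392. 471.] [506. 487.] 7.9
12 [399. 474.] [512. 485.] 5.4
```

Tilt is within about 3° (limit 11°), so I hand the job in.

```bash
python3 -c "
from h import *
print(arm.finish_job(), arm.observe()['clock'])"
```

```text
the job is handed in; nothing more can be done
the job is handed in; nothing more can be done
```

I handed the job in at about 33 s on the robot's clock, though no verdict came back: the used die is home in the sleeve and let go, the flap stands open, and the spare die is held still and upright (tilt about 3°), its underside about 0.23 m above the table.

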